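Sort the pantry jars by weight and latch the caddy

ROBOT

A 6-joint arm with a two-finger parallel gripper is mounted at the origin on the work surface. World frame = base frame: x ahead of the robot, y to its left, z up, the work surface at z = 0. Lengths are in m, angles in rad, forces in N, time in s.
With the tool pointing down it reaches from about 0.3 to 0.875 m from the base axis. Payload 6.4 kg.
Tool frame: the origin (TCP) lies between the finger pads; the fingertips stand 22 mm ahead of it and the grasp point (between the pads) lies 3 mm ahead of it; z points along the fingers, y is the line along which they close (so a half turn about z gives the same grasp; the last joint's range is limited). The gripper opens to 88 mm and grips with 3 to 60 N. Pads are 18 mm wide; open, the fingers measure 123 mm over their backs; the gripper's body (75 mm by 187 mm) begins 45 mm behind the grasp point.
Start: joints at [0.907, 0.181, 1.607, -0, 1.354, -0.206], TCP at [0.254, 0.516, 0.261] pointing down, gripper open.
Joint ranges: [-2.99, 2.99], [-0.89, 2.07], [0.3, 2.58], [-1.14, 4.28], [0, 2.63], [-3.12, 3.12]. Speed limits (rad/s): [2.57, 2.57, 3.01, 3.14, 3.14, 3.14].

INTERFACE

Orientations are given as a rotation vector (axis times angle).
In Python, from workcell import robot, grab_frame, search_frame, tip_of gives the robot as it stands.
- The arm moves only by the shell command python3 -m inch 'ROWS' [OPENING]. ROWS is JSON, a list of rows, each an object of numbers: "dx", "dy", "dz": the shift along the tool's x, y, z in units of 100 cm (1.0 is 100 cm); "wx", "wy", "wz": the turn, a rotation vector about the tool's x, y, z in units of 90 degrees (1.0 is 90 degrees). A call has 1 to 10 rows; each row is the pose to reach, as a shift and turn from the pose commanded when the call began, along the tool's axes at that moment; what a row does not reach only later rows make up. A row lasts 1/10 s, in which the tool goes at most 50 mm and 8.59 degrees, less where a joint would pass 70% of its speed; a pose out of reach is approached as far as the arm can. A call with a number of a shift or a turn outside -1 to 1 is refused whole. A call with a gripper value outside its range is refused whole. OPENING is the opening, from 0 (shut) to 1 (fully open), set as the call begins (- or left out, the last holds). The fingers move at their own pace and stop on an object; the grip force is fixed at half the most. Time passes only in rows, so rows that repeat a pose let the fingers close. It gives the time, the measured TCP pose, the force, the opening and the grip force at its end, in the units of the state.
- robot.observe(): the state, without advancing time (a new reading comes with each control period).
- grab_frame(name): name is "scene" or "top" or "wrist"; returns a dict with "img" (420x560x3 uint8, red, green, blue), "fx", "fy", "cx", "cy" (pixels), "rvec" (rotation vector, rad) and "tvec" (3), from world to camera coordinates, as OpenCV has them. Camera axes: x right, y down, z forward; pixel columns grow to the right and rows downward; lengths in m; the calibration is good to about 2 mm. A picture is of the moment at which its call begins. There is no depth.
- robot.job_done(): hands the job in; it is judged then, once.
Trained networks look in a picture, given as the dict that the camera call returned (one of the last four; its "shot" number tells which), for a name from the list of things; names that differ only in an ending like _2 or _b are one class to them, and where a whole thing is asked for, a point or a joint stands for the part that bears it (a point fixed in the world has none). Each returns a list of dicts, best first, with "score" (0 to 1); they miss things now and then, are a little off and sometimes report something else, mostly with a low value. They report only what shows in the picture. A call takes as long as a camera call. They do not tell look-alikes from the thing itself.
- search_frame(picture, target): "pixel" ([column, row] in pixels, amid what is visible of it).
- tip_of(picture, target): "pixel" ([column, row] in pixels: a listed point, or the origin of a listed thing).
The state is a dict: "time": time; "joint_positions": joint angles; "qd": joint speeds; "joint_efforts": joint torques, N m; "ee_pos": TCP position; "orientation": TCP orientation; "contact_force": force on the tool from outside, world axes, zero at the start; "ft_torque": the same for the moment, N m; "grip_width": finger opening in m; "finger_force": force on a finger pad.
Only numpy, scipy, OpenCV 4.12 (cv2) and the standard library are available. Lean on these libraries where they do the work, as an engineer would, in place of code of your own. Each camera call takes 0.05 s, during which the arm holds its last target. There are 200 camera calls.

TASK

Take the wooden fork out of the wooden caddy and lay it flat on the grey stone trivet, and lift each white jar to feel how heavy it is: those of 350 g or more stand upright on the caddy's floor, the lighter ones stand upright on the steel refill tray's floor (50 g of misjudgement either way is fine). When all of that is done, and not before, push the caddy's gate shut until it snaps home on its catch. Tip nothing over and leave the other things on the counter alone.

Things in the scene. Friction and masses are not known exactly. Their poses are not given: they have to be found in the camera images.
- jar1: one of three to five closed white ceramic jars (which ones are present varies; all look the same, contents unseen): round, 62 mm across, heavy-bottomed, 70 mm tall to the top of the lid, plus a round knob 26 mm across and 24 mm tall on the lid (94 mm in all); origin at the centre of the underside, z up; total mass anywhere from 120 to 580 g
- jar2: one of three to five closed white ceramic jars (which ones are present varies; all look the same, contents unseen): round, 62 mm across, heavy-bottomed, 70 mm tall to the top of the lid, plus a round knob 26 mm across and 24 mm tall on the lid (94 mm in all); origin at the centre of the underside, z up; total mass anywhere from 120 to 580 g
- jar3: one of three to five closed white ceramic jars (which ones are present varies; all look the same, contents unseen): round, 62 mm across, heavy-bottomed, 70 mm tall to the top of the lid, plus a round knob 26 mm across and 24 mm tall on the lid (94 mm in all); origin at the centre of the underside, z up; total mass anywhere from 120 to 580 g
- jar4: one of three to five closed white ceramic jars (which ones are present varies; all look the same, contents unseen): round, 62 mm across, heavy-bottomed, 70 mm tall to the top of the lid, plus a round knob 26 mm across and 24 mm tall on the lid (94 mm in all); origin at the centre of the underside, z up; total mass anywhere from 120 to 580 g
- jar5: one of three to five closed white ceramic jars (which ones are present varies; all look the same, contents unseen): round, 62 mm across, heavy-bottomed, 70 mm tall to the top of the lid, plus a round knob 26 mm across and 24 mm tall on the lid (94 mm in all); origin at the centre of the underside, z up; total mass anywhere from 120 to 580 g
- caddy: open-topped wooden caddy fixed to the counter, left or right of the robot, 168 (x) by 244 mm (y); walls 70 mm high, 8 mm thick on the +x and both y sides; floor 6 mm thick, clear for x -84 to 76, y -114 to 114 mm; the front (-x) is closed by the gate alone. Origin under the centre, on the counter. A brass catch housing 52 mm high stands outside, x -118 to -78, y -151 to -135 mm
- gate (a joint): the caddy's front gate, 14 mm thick, 234 mm long, 5 to 67 mm above the counter, on an upright hinge at the front +y corner; rad: 0 = shut, grows (to 0.95) as the free -y end swings out to -x; ajar at the start. A ball catch grips the free end: some 5 N more push is felt in the last 0.06 rad, then it snaps to 0; short of that a weak spring lets it drift open
- gate_push (a point): a point on the gate's outer face, 185 mm from the hinge towards the free end, 58 mm above the counter; a good place to push
- gate_hinge (a point): a point on the gate's hinge axis, 36 mm above the counter; moves with the gate, its -y axis points along the gate to the free end, its -x axis out of the gate's outer face
- tray: brushed-steel open refill tray fixed to the counter, 168 mm (x) by 244 mm (y), 35 mm high, walls 6 mm, floor 6 mm thick; origin under its centre. It stands on the other side from the caddy
- trivet: grey stone trivet fixed to the counter, 120 x 120 x 16 mm; origin at the centre of its underside
- fork: flat wooden cooking fork, 190 mm long, 12 mm thick, loose, 60 g; origin at mid-length on its underside, handle (16 mm wide) from x -95 to +30 mm, head (44 mm wide, four tines) from +30 to +95 mm; z up. At the start it lies on the caddy's floor with its handle sticking out through the gateway
- fork_grip (a point): the fork's balance and grip point, on the handle 12 mm from the origin towards the head, mid-thickness
- salt_cellar: blue ceramic salt cellar with a hinged dark wooden lid, 70 x 70 x 60 mm, square; stands among the jars and is to be left alone; origin at the centre of its underside
- spatula: yellow silicone spatula with a wooden handle, 260 mm long, lying at the back; leave alone; origin near its middle
Things that resemble listed ones, but are neither listed nor needed, are in the scene too. What is shaped like the jar2 but green or orange is not meant. What is shaped like the jar4 but orange or purple is not meant.

How it is judged:
On the way, in this order (a step that is already met when the one before it is completed fails the run):
1. the fork lies on the trivet and every jar stands, by its weight, in the caddy or the tray, the gate still open (((x of jar1 in the frame of caddy between -0.06 and 0.056 m and y of jar1 in the frame of caddy between -0.092 and 0.092 m and z of jar1 in the frame of caddy between 0 and 0.02 m and contact force between jar1 and caddy above 2.89 N) or (x of jar1 in the frame of tray between -0.056 and 0.056 m and y of jar1 in the frame of tray between -0.092 and 0.092 m and z of jar1 in the frame of tray between 0 and 0.02 m and contact force between jar1 and tray below 3.98 N)) and angle between each of jar1, jar2, jar3, jar4, jar5, fork's own z axis and vertical below 0.12 rad and ((x of jar2 in the frame of caddy between -0.06 and 0.056 m and y of jar2 in the frame of caddy between -0.092 and 0.092 m and z of jar2 in the frame of caddy between 0 and 0.02 m and contact force between jar2 and caddy above 2.89 N) or (x of jar2 in the frame of tray between -0.056 and 0.056 m and y of jar2 in the frame of tray between -0.092 and 0.092 m and z of jar2 in the frame of tray between 0 and 0.02 m and contact force between jar2 and tray below 3.98 N)) and ((x of jar3 in the frame of caddy between -0.06 and 0.056 m and y of jar3 in the frame of caddy between -0.092 and 0.092 m and z of jar3 in the frame of caddy between 0 and 0.02 m and contact force between jar3 and caddy above 2.89 N) or (x of jar3 in the frame of tray between -0.056 and 0.056 m and y of jar3 in the frame of tray between -0.092 and 0.092 m and z of jar3 in the frame of tray between 0 and 0.02 m and contact force between jar3 and tray below 3.98 N)) and ((x of jar4 in the frame of caddy between -0.06 and 0.056 m and y of jar4 in the frame of caddy between -0.092 and 0.092 m and z of jar4 in the frame of caddy between 0 and 0.02 m and contact force between jar4 and caddy above 2.89 N) or (x of jar4 in the frame of tray between -0.056 and 0.056 m and y of jar4 in the frame of tray between -0.092 and 0.092 m and z of jar4 in the frame of tray between 0 and 0.02 m and contact force between jar4 and tray below 3.98 N)) and ((x of jar5 in the frame of caddy between -0.06 and 0.056 m and y of jar5 in the frame of caddy between -0.092 and 0.092 m and z of jar5 in the frame of caddy between 0 and 0.02 m and contact force between jar5 and caddy above 2.89 N) or (x of jar5 in the frame of tray between -0.056 and 0.056 m and y of jar5 in the frame of tray between -0.092 and 0.092 m and z of jar5 in the frame of tray between 0 and 0.02 m and contact force between jar5 and tray below 3.98 N)) and horizontal distance between fork_grip and trivet below 0.045 m and z of fork in the frame of trivet between 0.012 and 0.024 m), for 0.2 s.
2. the gate is pushed shut onto its catch (value of joint gate below 0.02 rad), for 0.2 s.
At the end, for the whole second after the job is handed in: each jar upright (0.12 rad) on the caddy floor if over 405 g, the tray floor if under 295 g, either if between (judged by its weight there); fork flat on the trivet, grip point within 45 mm of its centre; gate seated (below 0.02 rad); all released, at rest (all of step 1 and value of joint gate below 0.02 rad and linear speed of each of jar1, jar2, jar3, jar4, jar5, fork below 0.02 m/s); the robot touches nothing.
It fails at once if a jar is tipped over (angle between any of jar1, jar2, jar3, jar4, jar5's own z axis and vertical above 0.9 rad).
It fails at once if the salt cellar is tipped or carried off (moved more than 80 mm) (angle between salt_cellar's own z axis and vertical above 0.5 rad or distance of salt_cellar from where it was at the start of the episode above 0.08 m).
It fails at once if the spatula is disturbed (moved more than 40 mm) (distance of spatula from where it was at the start of the episode above 0.04 m).
Of jar1, jar2, jar3, jar4, jar5 only 3 to 5 are there at a start; the rules pass over those that are not, and their reading is None.
At some moment in a run one of jar1, jar2, jar3, jar4, jar5 may be knocked a few centimetres aside while the robot is not near it.
It also fails if it takes over 210 s, if anything falls off the work surface, if the arm or the gripper's body presses on something with over 40 N, if the wrist force passes 120 N, or if a joint passes its speed limit or range.

## Working session

There is one attempt and no reset: what is moved stays moved. The work goes in short steps, Python scripts to look and compute and a shell command to move; the robot and the scene stay as the last step left them, time stands still between calls to the robot, and variables do not carry over. Pictures are saved under pics/ and viewed, at most 14 in all, crops included, and the job is handed in when it is done.

```bash
ls; mkdir -p pics
cat > h.py <<'E'
import numpy as np, cv2
from workcell import robot, grab_frame, search_frame, tip_of
def ray(f,px):
    R=cv2.Rodrigues(np.array(f['rvec'],float))[0]; t=np.array(f['tvec'],float)
    d=R.T@np.array([(px[0]-f['cx'])/f['fx'],(px[1]-f['cy'])/f['fy'],1.]); return -R.T@t,d
def at(f,px,z):
    o,d=ray(f,px); return (o+d*(z-o[2])/d[2])
def proj(f,p):
    return cv2.projectPoints(np.array([p],float),np.array(f['rvec'],float),np.array(f['tvec'],float),np.array([[f['fx'],0,f['cx']],[0,f['fy'],f['cy']],[0,0,1.]]),None)[0].ravel()
def save(f,n): cv2.imwrite('pics/'+n+'.png',f['img'][...,::-1])
def st():
    s=robot.observe(); return s
def tool(p):
    s=robot.observe(); R=cv2.Rodrigues(np.array(s['orientation'],float))[0]
    return R.T@(np.array(p)-np.array(s['ee_pos']))
E
python3 - <<'E'
from h import *
np.set_printoptions(precision=3,suppress=True)
s=robot.observe(); print({k:np.round(v,3) for k,v in s.items()}); print(cv2.Rodrigues(np.array(s['orientation'],float))[0])
for n in ['top','scene']:
    f=grab_frame(n); save(f,n+'0'); o,d=ray(f,(280,210)); print(n,o,d)
    for t,z in [('jar1',.07),('caddy',.0),('gate_push',.058),('gate_hinge',.036),('tray',0),('trivet',0.0),('fork_grip',.012),('fork',.006),('salt_cellar',0),('spatula',0)]:
        for r in tip_of(f,t)[:8]: print(n,t,np.round(r['pixel']),round(r['score'],2),at(f,r['pixel'],z if t!='jar1' else 0))
    for r in search_frame(f,'jar1'): print('s',np.round(r['pixel']),round(r['score'],2),at(f,r['pixel'],.045))
E
```

```text
pics
{'time': np.float64(0.0), 'joint_positions': array([ 0.907,  0.182,  1.608, -0.   ,  1.354, -0.206]), 'qd': array([ 0.001, -0.001,  0.001,  0.003,  0.001, -0.002]), 'joint_efforts': array([ -0.   , -43.388, -34.184,   0.07 ,   0.039,  -0.   ]), 'ee_pos': array([0.254, 0.515, 0.26 ]), 'orientation': array([-0.713, -3.059,  0.003]), 'contact_force': array([0.209, 0.375, 0.287]), 'ft_torque': array([-0.038,  0.055, -0.045]), 'finger_force': np.float64(0.0), 'grip_width': np.float64(0.088)}
[[-0.897  0.442 -0.001]
 [ 0.442  0.897 -0.001]
 [ 0.    -0.002 -1.   ]]
top [0.5   0.013 1.242] [ 0.086 -0.008 -0.996]
top jar1 [250. 190.] 0.94 [0.663 0.09  0.   ]
top jar1 [399. 180.] 0.93 [ 0.702 -0.341  0.   ]
top jar1 [354. 293.] 0.9 [ 0.375 -0.212  0.   ]
top jar1 [248. 217.] 0.74 [0.587 0.095 0.   ]
top jar1 [171. 172.] 0.74 [0.713 0.321 0.   ]
top jar1 [206. 180.] 0.65 [0.692 0.22  0.   ]
top jar1 [313. 217.] 0.59 [ 0.59  -0.092  0.   ]
top caddy [178. 238.] 0.66 [0.522 0.295 0.   ]
top caddy [311. 192.] 0.52 [ 0.661 -0.086  0.   ]
top gate_push [181. 320.] 0.88 [0.3   0.264 0.058]
top g
[... 1512 characters left out ...]
[0.791 0.078 0.   ]
scene trivet [252. 179.] 0.74 [ 0.437 -0.006  0.   ]
scene fork_grip [343. 166.] 0.88 [0.502 0.276 0.012]
scene fork [336. 166.] 0.87 [0.491 0.26  0.006]
scene salt_cellar [324. 267.] 0.52 [0.79  0.078 0.   ]
scene salt_cellar [252. 176.] 0.44 [ 0.428 -0.001  0.   ]
scene spatula [325. 269.] 0.96 [0.796 0.078 0.   ]
s [180. 177.] 0.97 [ 0.381 -0.214  0.045]
s [360. 216.] 0.92 [0.7   0.226 0.045]
s [240. 218.] 0.83 [ 0.582 -0.094  0.045]
s [389. 210.] 0.82 [0.712 0.313 0.045]
s [302. 196.] 0.76 [0.576 0.1   0.045]
s [251. 242.] 0.66 [ 0.663 -0.089  0.045]
s [170. 287.] 0.66 [ 0.707 -0.328  0.045]
s [307. 219.] 0.65 [0.655 0.083 0.045]
s [339. 170.] 0.59 [0.532 0.242 0.045]
```

View pics/top0.png

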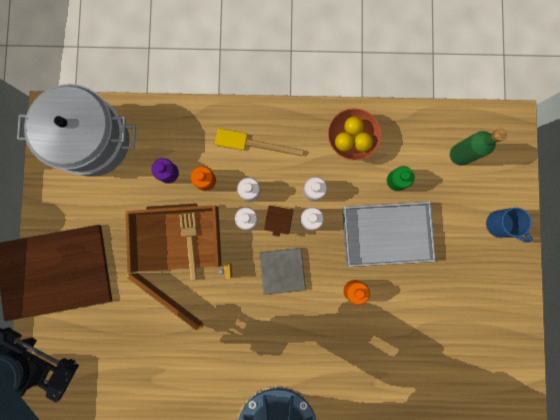

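View pics/scene0.png

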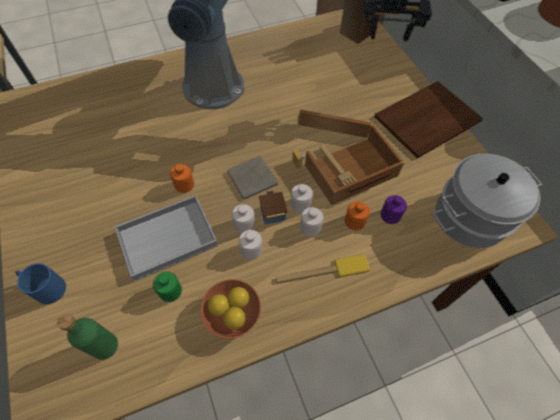

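The top view shows four white jars at (248,188), (246,218), (315,188) and (312,218). The orange jars at (203,178) and (357,292), purple at (164,170) and green at (401,178) are look-alikes to ignore. The fork lies in the caddy at about (189,244). The scene view agrees. Next I'll go above the caddy for a close look.

```bash
r='{"dx":-0.315,"dy":-0.129,"dz":-0.09,"wz":-0.291}'
python3 -m inch '[{"dx":-0.315,"dy":-0.129,"dz":-0.09,"wz":-0.291},{"dx":-0.315,"dy":-0.129,"dz":-0.09,"wz":-0.291},{"dx":-0.315,"dy":-0.129,"dz":-0.09,"wz":-0.291},{"dx":-0.315,"dy":-0.129,"dz":-0.09,"wz":-0.291},{"dx":-0.315,"dy":-0.129,"dz":-0.09,"wz":-0.291},{"dx":-0.315,"dy":-0.129,"dz":-0.09,"wz":-0.291},{"dx":-0.315,"dy":-0.129,"dz":-0.09,"wz":-0.291},{"dx":-0.315,"dy":-0.129,"dz":-0.09,"wz":-0.291},{"dx":-0.315,"dy":-0.129,"dz":-0.09,"wz":-0.291},{"dx":-0.315,"dy":-0.129,"dz":-0.09,"wz":-0.291}]'
python3 - <<'E'
from h import *
np.set_printoptions(precision=3,suppress=True)
f=grab_frame('wrist'); save(f,'w1'); print(ray(f,(280,210)))
for t,z in [('caddy',.0),('gate_push',.058),('gate_hinge',.036),('fork_grip',.012),('fork',.006)]:
        for r in tip_of(f,t)[:3]: print(t,np.round(r['pixel']),round(r['score'],2),at(f,r['pixel'],z))
E
```

```text
(array([0.191, 0.547, 0.385]), array([ 0.236, -0.114, -0.965]))
gate_hinge [261. 339.] 0.96 [0.418 0.409 0.036]validation failed for argument at $[0]...
```

View pics/w1.png

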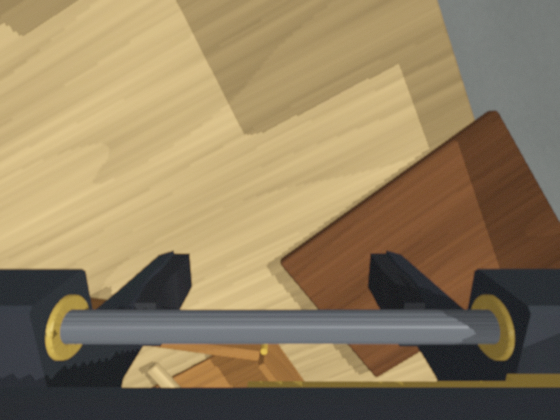

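The arm didn't move, because the row was refused. The picture shows the gate hinge at about (263,350). I'll retry with every key filled in.

```bash
python3 -m inch '[{"dx":-0.315,"dy":-0.129,"dz":-0.09,"wx":0,"wy":0,"wz":-0.291},{"dx":-0.315,"dy":-0.129,"dz":-0.09,"wx":0,"wy":0,"wz":-0.291},{"dx":-0.315,"dy":-0.129,"dz":-0.09,"wx":0,"wy":0,"wz":-0.291},{"dx":-0.315,"dy":-0.129,"dz":-0.09,"wx":0,"wy":0,"wz":-0.291},{"dx":-0.315,"dy":-0.129,"dz":-0.09,"wx":0,"wy":0,"wz":-0.291},{"dx":-0.315,"dy":-0.129,"dz":-0.09,"wx":0,"wy":0,"wz":-0.291},{"dx":-0.315,"dy":-0.129,"dz":-0.09,"wx":0,"wy":0,"wz":-0.291},{"dx":-0.315,"dy":-0.129,"dz":-0.09,"wx":0,"wy":0,"wz":-0.291},{"dx":-0.315,"dy":-0.129,"dz":-0.09,"wx":0,"wy":0,"wz":-0.291},{"dx":-0.315,"dy":-0.129,"dz":-0.09,"wx":0,"wy":0,"wz":-0.291}]'
python3 - <<'E'
from h import *
np.set_printoptions(precision=3,suppress=True)
f=grab_frame('wrist'); save(f,'w2'); print(ray(f,(280,210)))
for t,z in [('caddy',.0),('gate_push',.058),('gate_hinge',.036),('fork_grip',.012),('fork',.006)]:
        for r in tip_of(f,t)[:3]: print(t,np.round(r['pixel']),round(r['score'],2),at(f,r['pixel'],z))
E
```

```text
time: 2.5
ee_pos: [0.4789, 0.2615, 0.3501]
orientation: [-0.001, -3.14, -0.001]
contact_force: [-0.7, -0.0, -0.7]
grip_width: 0.0883
finger_force: 0.0
(array([0.409, 0.261, 0.475]), array([ 0.261,  0.002, -0.965]))
caddy [300. 196.] 0.67 [0.516 0.293 0.   ]
caddy [392. 131.] 0.37 [0.42  0.423 0.   ]
gate_hinge [392. 129.] 0.81 [0.417 0.409 0.036]
fork_grip [278. 191.] 0.88 [0.505 0.259 0.012]
fork [275. 184.] 0.62 [0.496 0.255 0.006]
```

View pics/w2.png

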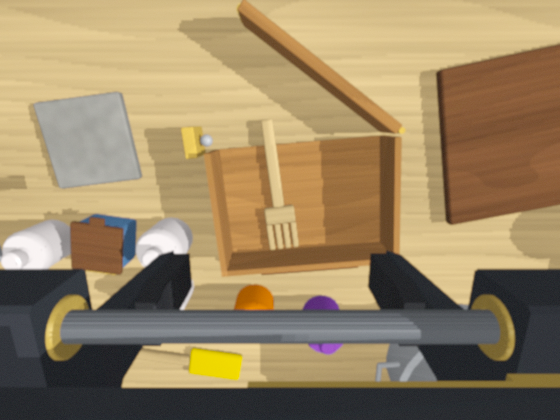

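The wrist view shows the whole caddy, with outer wall tops at about (206,152), (228,275) and (399,137). The fork runs from its handle end at (267,122) to its tines at (284,247). The white jar's neighbours here are the orange jar at (254,300) and purple at (322,315).

Run:
```python
from h import *
np.set_printoptions(precision=3,suppress=True)
f=grab_frame('wrist')
for n,p,z in [('c-y-x',(206,152),.07),('c-y+x',(228,275),.07),('c+y+x',(397,263),.07),('c+y-x',(401,137),.07),('forkend',(267,122),.018),('forktine',(284,247),.018),('gatefree',(240,10),.067),('catch',(185,128),.052)]: print(n,at(f,p,z))
b=at(f,(284,247),.018)-at(f,(267,122),.018); print(np.linalg.norm(b),np.degrees(np.arctan2(b[1],b[0])))
for n,p in [('tl',(36,104)),('tr',(121,92)),('br',(141,177)),('bl',(63,187))]: print(n,at(f,p,.016))
```

```text
c-y-x [0.444 0.171 0.07 ]
c-y+x [0.612 0.191 0.07 ]
c+y+x [0.593 0.422 0.07 ]
c+y-x [0.426 0.41  0.07 ]
forkend [0.409 0.245 0.018]
forktine [0.591 0.269 0.018]
gatefree [0.288 0.217 0.067]
catch [0.416 0.142 0.052]
0.18400975065364736 7.556555113063465
tl [ 0.386 -0.067  0.016]
tr [0.37  0.05  0.016]
br [0.485 0.063 0.016]
bl [ 0.499 -0.051  0.016]
```

```bash
python3 -m inch '[{"dx":-0.029,"dy":-0.0025,"dz":0.05,"wx":0,"wy":0,"wz":-0.083},{"dx":-0.029,"dy":-0.0025,"dz":0.1,"wx":0,"wy":0,"wz":-0.083},{"dx":-0.029,"dy":-0.0025,"dz":0.15,"wx":0,"wy":0,"wz":-0.083},{"dx":-0.029,"dy":-0.0025,"dz":0.2,"wx":0,"wy":0,"wz":-0.083},{"dx":-0.029,"dy":-0.0025,"dz":0.24,"wx":0,"wy":0,"wz":-0.083},{"dx":-0.029,"dy":-0.0025,"dz":0.27,"wx":0,"wy":0,"wz":-0.083},{"dx":-0.029,"dy":-0.0025,"dz":0.3,"wx":0,"wy":0,"wz":-0.083},{"dx":-0.029,"dy":-0.0025,"dz":0.312,"wx":0,"wy":0,"wz":-0.083},{"dx":-0.029,"dy":-0.0025,"dz":0.318,"wx":0,"wy":0,"wz":-0.083},{"dx":-0.029,"dy":-0.0025,"dz":0.318,"wx":0,"wy":0,"wz":-0.083}]' 0.5
python3 - <<'E'
from h import *
f=grab_frame('wrist'); save(f,'w3')
E
```

```text
time: 3.85
ee_pos: [0.5088, 0.2586, 0.0329]
orientation: [-0.204, 3.135, 0.0]
contact_force: [-0.2, -0.4, 0.1]
grip_width: 0.0442
finger_force: 0.0
```

View pics/w3.png

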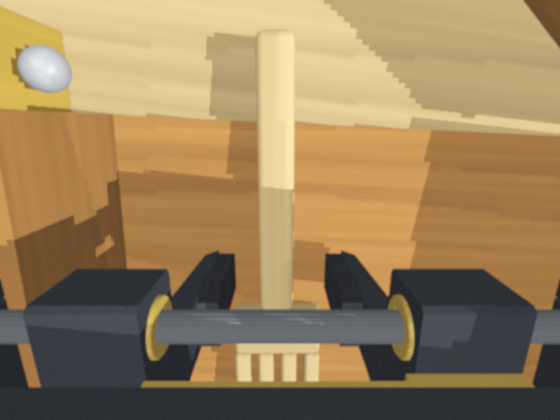

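The fingers straddle the handle at about (277,280), with the head behind. Now I'll close and lift a little.

```bash
python3 -m inch '[{"dx":0,"dy":0,"dz":0,"wx":0,"wy":0,"wz":0},{"dx":0,"dy":0,"dz":0,"wx":0,"wy":0,"wz":0},{"dx":0,"dy":0,"dz":0,"wx":0,"wy":0,"wz":0},{"dx":0,"dy":0,"dz":0,"wx":0,"wy":0,"wz":0},{"dx":0,"dy":0,"dz":0,"wx":0,"wy":0,"wz":0},{"dx":0,"dy":0,"dz":-0.01,"wx":0,"wy":0,"wz":0},{"dx":0,"dy":0,"dz":-0.03,"wx":0,"wy":0,"wz":0},{"dx":0,"dy":0,"dz":-0.07,"wx":0,"wy":0,"wz":0},{"dx":0,"dy":0,"dz":-0.11,"wx":0,"wy":0,"wz":0},{"dx":0,"dy":0,"dz":-0.13,"wx":0,"wy":0,"wz":0}]' 0
python3 - <<'E'
from h import *
f=grab_frame('wrist'); save(f,'w4')
print([(r['pixel'],r['score'],at(f,r['pixel'],.139)) for r in tip_of(f,'fork_grip')[:2]],at(f,(0,0),.016),cv2.Rodrigues(np.array(robot.observe()['orientation']))[0])
E
```

```text
time: 4.9
ee_pos: [0.5101, 0.2588, 0.1669]
orientation: [-0.203, 3.13, 0.002]
contact_force: [0.3, -0.2, -0.2]
grip_width: 0.0154
finger_force: 30.0
[([281.3, 269.9], 0.58, array([0.51349468, 0.25985812, 0.139     ]))] [0.38170917 0.0320249  0.016     ] [[-0.99156309 -0.12943361  0.00704149]
 [-0.12942306  0.99158758  0.0019355 ]
 [-0.00723278  0.00100784 -0.99997334]]
```

View pics/w4.png

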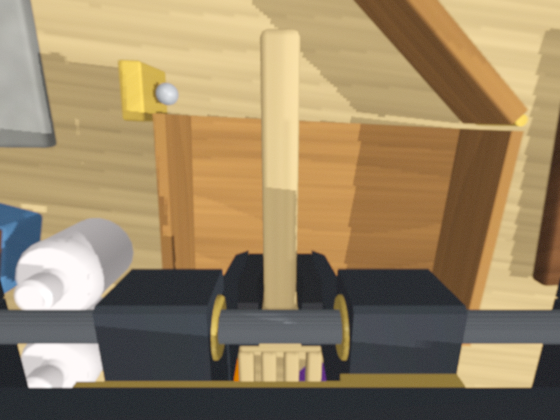

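Fork held level (handle from (281,35) to the head at (282,350)). Carrying it to the trivet.

```bash
python3 -m inch '[{"dx":0.113,"dy":-0.2465,"dz":0,"wx":0,"wy":0,"wz":0},{"dx":0.113,"dy":-0.2465,"dz":0,"wx":0,"wy":0,"wz":0},{"dx":0.113,"dy":-0.2465,"dz":0,"wx":0,"wy":0,"wz":0},{"dx":0.113,"dy":-0.2465,"dz":0,"wx":0,"wy":0,"wz":0},{"dx":0.113,"dy":-0.2465,"dz":0,"wx":0,"wy":0,"wz":0},{"dx":0.113,"dy":-0.2465,"dz":0,"wx":0,"wy":0,"wz":0},{"dx":0.113,"dy":-0.2465,"dz":0.05,"wx":0,"wy":0,"wz":0},{"dx":0.113,"dy":-0.2465,"dz":0.09,"wx":0,"wy":0,"wz":0},{"dx":0.113,"dy":-0.2465,"dz":0.11,"wx":0,"wy":0,"wz":0},{"dx":0.113,"dy":-0.2465,"dz":0.11,"wx":0,"wy":0,"wz":0}]'
python3 - <<'E'
from h import *
f=grab_frame('wrist'); print([(r['pixel'],r['score'],at(f,r['pixel'],0)) for r in tip_of(f,'trivet')[:2]])
f=grab_frame('top'); print([(r['pixel'],r['score'],at(f,r['pixel'],0)) for r in tip_of(f,'trivet')[:2]]);print([(r['pixel'],r['score'],at(f,r['pixel'],0.035)) for r in tip_of(f,'fork_grip')[:2]])
E
```

```text
time: 6.0
ee_pos: [0.4246, 0.0002, 0.0489]
orientation: [0.202, -3.127, -0.005]
contact_force: [0.5, -0.1, -0.5]
grip_width: 0.0157
finger_force: 30.0
[([267.2, 265.4], 0.6, array([ 4.35588940e-01, -5.82527205e-03, -2.77555756e-17]))]
[([283.3, 269.8], 0.87, array([ 0.43681898, -0.00959135,  0.        ]))]
[([279.6, 275.5], 0.49, array([0.42277259, 0.00098822, 0.035     ]))]
```

```bash
python3 -m inch '[{"dx":-0.008,"dy":0,"dz":0,"wx":0,"wy":0,"wz":0},{"dx":-0.008,"dy":0,"dz":0.003,"wx":0,"wy":0,"wz":0},{"dx":-0.008,"dy":0,"dz":0.005,"wx":0,"wy":0,"wz":0},{"dx":-0.008,"dy":0,"dz":0.005,"wx":0,"wy":0,"wz":0}]' 
python3 -m inch '[{"dx":0,"dy":0,"dz":0,"wx":0,"wy":0,"wz":0},{"dx":0,"dy":0,"dz":0,"wx":0,"wy":0,"wz":0},{"dx":0,"dy":0,"dz":0,"wx":0,"wy":0,"wz":0},{"dx":0,"dy":0,"dz":-0.03,"wx":0,"wy":0,"wz":0},{"dx":0,"dy":0,"dz":-0.08,"wx":0,"wy":0,"wz":0},{"dx":0.05,"dy":0,"dz":-0.13,"wx":0,"wy":0,"wz":0},{"dx":0.05,"dy":0,"dz":-0.18,"wx":0,"wy":0,"wz":0},{"dx":0.05,"dy":0,"dz":-0.23,"wx":0,"wy":0,"wz":0},{"dx":0.05,"dy":0,"dz":-0.25,"wx":0,"wy":0,"wz":0},{"dx":0.05,"dy":0,"dz":-0.25,"wx":0,"wy":0,"wz":0}]' 0.5
cat > look.py <<'E'
from h import *
np.set_printoptions(precision=3,suppress=True)
import sys
s=robot.observe(); print('ee',np.array(s['ee_pos']),cv2.Rodrigues(np.array(s['orientation']))[0].round(3).tolist())
for n in sys.argv[2:]:
    f=grab_frame(n); save(f,sys.argv[1]+n)
    for r in tip_of(f,'jar1'): 
        p=np.round(r['pixel']).astype(int); g=at(f,r['pixel'],0); k=proj(f,[g[0],g[1],.05]).round().astype(int)
        c=f['img'][k[1].clip(0,419),k[0].clip(0,559)]
        if c.max()-c.min()<40: print(n,'jar',p,round(r['score'],2),g)
    for r in tip_of(f,'fork_grip')[:1]: print(n,'fork',at(f,r['pixel'],.022))
E
python3 look.py a wrist top scene
```

```text
time: 6.65
ee_pos: [0.4362, 0.0005, 0.0475]
orientation: [0.204, -3.134, -0.0]
contact_force: [0.4, 0.4, -0.3]
grip_width: 0.0155
finger_force: 30.0
time: 7.65
ee_pos: [0.3892, -0.0069, 0.3034]
orientation: [-0.203, 3.125, -0.007]
contact_force: [-0.6, 0.4, -0.7]
grip_width: 0.0441
finger_force: 0.0
ee [ 0.389 -0.007  0.303] [[-0.992, -0.129, 0.01], [-0.129, 0.992, -0.004], [-0.01, -0.005, -1.0]]
wrist jar [204 339] 0.92 [ 0.661 -0.092  0.   ]
wrist jar [331 306] 0.72 [0.576 0.094 0.   ]
wrist fork [0.433 0.001 0.022]
top jar [249 189] 0.6 [0.668 0.093 0.   ]
top jar [310 192] 0.57 [ 0.661 -0.083  0.   ]
top jar [312 219] 0.55 [ 0.583 -0.09   0.   ]
top fork [ 0.434 -0.005  0.022]
scene jar [311 223] 0.91 [0.647 0.1   0.   ]
scene jar [302 202] 0.82 [0.572 0.104 0.   ]
scene jar [241 227] 0.71 [ 0.587 -0.094  0.   ]
scene jar [250 249] 0.55 [ 0.662 -0.093  0.   ]
scene fork [0.428 0.004 0.022]
```

View pics/awrist.png

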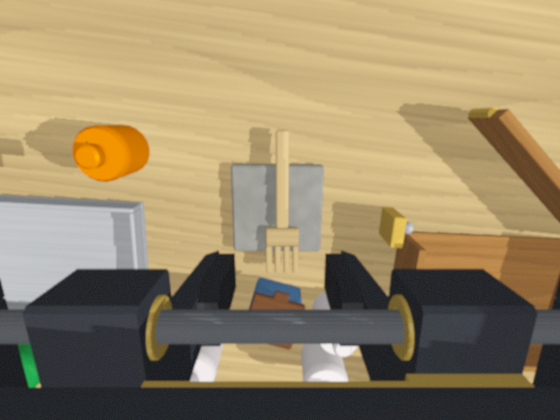

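The fork lies on the trivet, with its grip at about (281,215). Next a look from above the jars.

```bash
python3 -m inch '[{"dx":-0.21,"dy":-0.02,"dz":-0.047,"wx":0,"wy":0,"wz":0.083},{"dx":-0.21,"dy":-0.02,"dz":-0.047,"wx":0,"wy":0,"wz":0.083},{"dx":-0.21,"dy":-0.02,"dz":-0.047,"wx":0,"wy":0,"wz":0.083},{"dx":-0.21,"dy":-0.02,"dz":-0.047,"wx":0,"wy":0,"wz":0.083},{"dx":-0.21,"dy":-0.02,"dz":-0.047,"wx":0,"wy":0,"wz":0.083},{"dx":-0.21,"dy":-0.02,"dz":-0.047,"wx":0,"wy":0,"wz":0.083},{"dx":-0.21,"dy":-0.02,"dz":-0.047,"wx":0,"wy":0,"wz":0.083}]' 0.6
python3 look.py b wrist
```

```text
time: 8.8
ee_pos: [0.5971, 0.0013, 0.3434]
orientation: [-0.001, -3.139, -0.001]
contact_force: [-0.6, -0.2, 0.3]
grip_width: 0.0527
finger_force: 0.0
ee [0.597 0.001 0.343] [[-1.0, 0.0, -0.003], [0.0, 1.0, 0.0], [0.003, 0.0, -1.0]]
wrist jar [347 155] 0.96 [0.572 0.098 0.   ]
wrist jar [337 218] 0.94 [0.667 0.089 0.   ]
wrist jar [219 216] 0.68 [ 0.663 -0.091  0.   ]
wrist jar [221 164] 0.59 [ 0.585 -0.083  0.   ]
wrist fork [0.434 0.002 0.022]
```

View pics/bwrist.png

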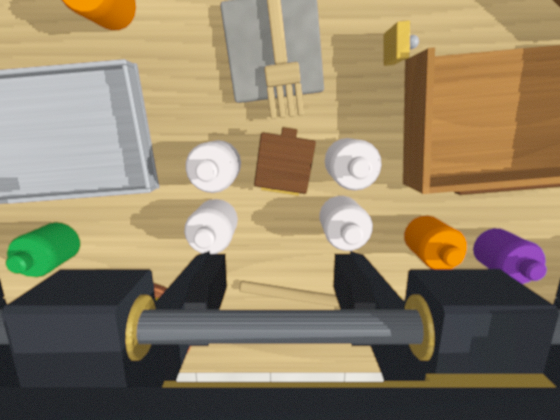

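The four jars' knob tops are at about (207,169), (204,237), (348,238) and (360,166). The tray's +y corners are at (135,63) and (157,187), and the salt cellar is at (285,160).

Run:
```python
from h import *
np.set_printoptions(precision=3,suppress=True)
f=grab_frame('wrist')
for p in [(207,169),(204,237),(348,238),(360,166)]: print(at(f,p,.094))
for p in [(135,63),(157,187)]: print('tray',at(f,p,.035))
for r in tip_of(f,'tray')[:2]: print(r,at(f,r['pixel'],0))
t=grab_frame('top')
for p in [(344,206),(429,202),(435,262),(348,266)]: print('tray top',at(t,p,.035))
```

```text
[ 0.579 -0.083  0.094]
[ 0.663 -0.092  0.094]
[0.664 0.086 0.094]
[0.575 0.094 0.094]
tray [ 0.456 -0.177  0.035]
tray [ 0.612 -0.166  0.035]
{'pixel': [62.7, 135.6], 'score': 0.65} [ 0.545 -0.305  0.   ]
{'pixel': [218.4, 216.4], 'score': 0.46} [ 0.664 -0.091  0.   ]
tray top [ 0.619 -0.176  0.035]
tray top [ 0.635 -0.415  0.035]
tray top [ 0.468 -0.43   0.035]
tray top [ 0.452 -0.188  0.035]
```

```bash
python3 -m inch '[{"dx":0.022,"dy":0.093,"dz":0.0,"wx":0,"wy":0,"wz":0},{"dx":0.022,"dy":0.093,"dz":0.05,"wx":0,"wy":0,"wz":0},{"dx":0.022,"dy":0.093,"dz":0.1,"wx":0,"wy":0,"wz":0},{"dx":0.022,"dy":0.093,"dz":0.15,"wx":0,"wy":0,"wz":0},{"dx":0.022,"dy":0.093,"dz":0.19,"wx":0,"wy":0,"wz":0},{"dx":0.022,"dy":0.093,"dz":0.21,"wx":0,"wy":0,"wz":0},{"dx":0.022,"dy":0.093,"dz":0.21,"wx":0,"wy":0,"wz":0},{"dx":0.022,"dy":0.093,"dz":0.21,"wx":0,"wy":0,"wz":0}]' 0.6
python3 -c "
from h import *
f=grab_frame('wrist');save(f,'c');print(robot.observe()['ee_pos'])"
```

```text
time: 9.9
ee_pos: [0.5761, 0.0941, 0.1357]
orientation: [0.001, 3.141, -0.0]
contact_force: [0.5, -0.1, 0.4]
grip_width: 0.0527
finger_force: 0.0
[0.57703346 0.0940817  0.13684506]
```

View pics/c.png

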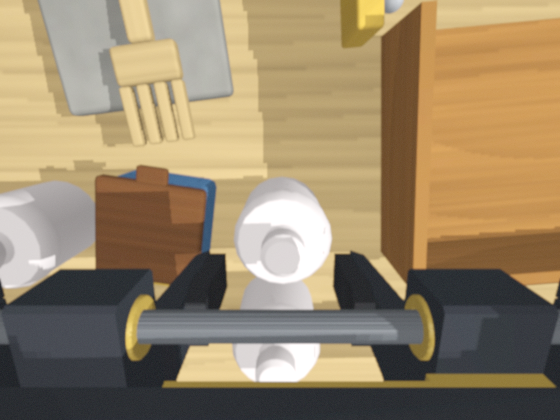

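The knob is centred between the fingers at about (282,255). I'll check its x offset.

```bash
python3 -c "
from h import *
f=grab_frame('wrist');print(at(f,(282,254),.094),robot.observe()['ee_pos'])"
```

```text
[0.57797483 0.09513103 0.094     ] [0.577438   0.09405591 0.13741018]
```

```bash
cat > wt.py <<'E'
from h import *
F=[];J=[]
for i in range(8):
    grab_frame('top'); s=robot.observe(); F.append(s['contact_force']);J.append(s['joint_efforts'])
print('F',np.mean(F,0).round(2),np.std(F,0).round(2),np.mean(J,0).round(2),np.std(J,0).round(2),'ee',np.round(s['ee_pos'],4),s['grip_width'],s['finger_force'])
E
python3 wt.py
python3 -m inch '[{"dx":0,"dy":0.001,"dz":0.02,"wx":0,"wy":0,"wz":0},{"dx":0,"dy":0.001,"dz":0.039,"wx":0,"wy":0,"wz":0},{"dx":0,"dy":0.001,"dz":0.039,"wx":0,"wy":0,"wz":0}]'
python3 -m inch '[{"dx":0,"dy":0,"dz":0,"wx":0,"wy":0,"wz":0},{"dx":0,"dy":0,"dz":0,"wx":0,"wy":0,"wz":0},{"dx":0,"dy":0,"dz":0,"wx":0,"wy":0,"wz":0},{"dx":0,"dy":0,"dz":0,"wx":0,"wy":0,"wz":0},{"dx":0,"dy":0,"dz":-0.02,"wx":0,"wy":0,"wz":0},{"dx":0,"dy":0,"dz":-0.06,"wx":0,"wy":0,"wz":0},{"dx":0,"dy":0,"dz":-0.1,"wx":0,"wy":0,"wz":0},{"dx":0,"dy":0,"dz":-0.12,"wx":0,"wy":0,"wz":0},{"dx":0,"dy":0,"dz":-0.12,"wx":0,"wy":0,"wz":0},{"dx":0,"dy":0,"dz":-0.12,"wx":0,"wy":0,"wz":0}]' 0
python3 wt.py
```

```text
F [-0.07  0.2   0.06] [0.78 0.49 0.32] [-1.000e-02 -4.692e+01 -3.004e+01 -2.000e-02  7.000e-02 -0.000e+00] [0.01 0.32 0.19 0.   0.01 0.  ] ee [0.5759 0.0942 0.1352] 0.05303244891806034 0.0
time: 10.7
ee_pos: [0.5745, 0.0952, 0.0938]
orientation: [-0.001, -3.138, -0.0]
contact_force: [0.5, -0.5, 0.5]
grip_width: 0.0529
finger_force: 0.0
time: 11.7
ee_pos: [0.5752, 0.0952, 0.2149]
orientation: [-0.001, -3.141, 0.0]
contact_force: [0.4, -0.6, -3.5]
grip_width: 0.0252
finger_force: 30.0
F [-0.23  0.08 -3.07] [0.46 0.26 0.31] [ 2.000e-02 -4.730e+01 -3.451e+01 -2.000e-02  7.000e-02  0.000e+00] [0.01 0.6  0.5  0.   0.02 0.  ] ee [0.5754 0.0952 0.2149] 0.025228322086980465 29.994348976761103
```

jar A weighs about 0.32 kg, so it goes in the tray.

```bash
python3 -m inch '[{"dx":-0.013,"dy":-0.01,"dz":-0.04,"wx":0,"wy":0,"wz":0},{"dx":-0.013,"dy":-0.06,"dz":-0.04,"wx":0,"wy":0,"wz":0},{"dx":-0.013,"dy":-0.11,"dz":-0.04,"wx":0,"wy":0,"wz":0},{"dx":-0.013,"dy":-0.16,"dz":-0.04,"wx":0,"wy":0,"wz":0},{"dx":-0.013,"dy":-0.21,"dz":-0.04,"wx":0,"wy":0,"wz":0},{"dx":-0.013,"dy":-0.26,"dz":-0.04,"wx":0,"wy":0,"wz":0},{"dx":-0.013,"dy":-0.31,"dz":-0.04,"wx":0,"wy":0,"wz":0},{"dx":-0.013,"dy":-0.36,"dz":-0.04,"wx":0,"wy":0,"wz":0},{"dx":-0.013,"dy":-0.41,"dz":-0.04,"wx":0,"wy":0,"wz":0},{"dx":-0.013,"dy":-0.453,"dz":-0.04,"wx":0,"wy":0,"wz":0}]'
python3 -m inch '[{"dx":0,"dy":0,"dz":0.0,"wx":0,"wy":0,"wz":0},{"dx":0,"dy":0,"dz":0.05,"wx":0,"wy":0,"wz":0},{"dx":0,"dy":0,"dz":0.09,"wx":0,"wy":0,"wz":0},{"dx":0,"dy":0,"dz":0.12,"wx":0,"wy":0,"wz":0},{"dx":0,"dy":0,"dz":0.135,"wx":0,"wy":0,"wz":0},{"dx":0,"dy":0,"dz":0.135,"wx":0,"wy":0,"wz":0},{"dx":0,"dy":0,"dz":0.135,"wx":0,"wy":0,"wz":0}]'
python3 look.py d wrist
```

```text
time: 13.1
ee_pos: [0.5878, -0.3605, 0.2553]
orientation: [-0.003, -3.141, 0.0]
contact_force: [-0.0, -0.0, -2.4]
grip_width: 0.0251
finger_force: 30.0
time: 13.8
ee_pos: [0.5892, -0.3581, 0.1221]
orientation: [0.001, 3.14, -0.002]
contact_force: [-0.6, 0.2, -2.3]
grip_width: 0.0249
finger_force: 30.0
ee [ 0.589 -0.358  0.122] [[-1.0, 0.0, 0.001], [0.0, 1.0, -0.001], [-0.001, -0.001, -1.0]]
wrist jar [280 224] 0.7 [ 0.598 -0.358  0.   ]
```

View pics/dwrist.png

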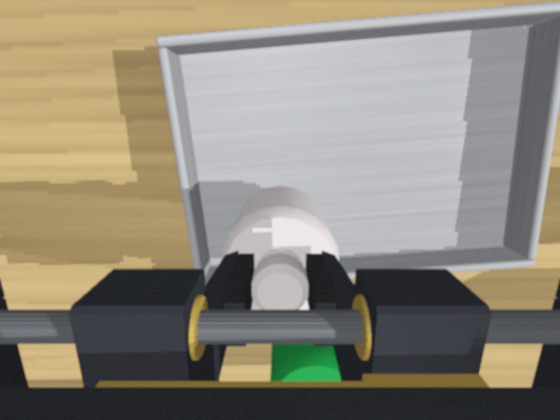

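The jar hangs over the tray's far -y corner. The rim corners are at about (160,42), (556,12) and (537,265), which I'll use to check the slot.

```bash
python3 -c "
from h import *
f=grab_frame('wrist')
for p in [(160,42),(556,12),(537,265)]: print(at(f,p,.035))
for n in [1,2]:
  pass
print(robot.observe()['contact_force'])"
```

```text
[ 0.47397145 -0.4304684   0.035     ]
[ 0.45831424 -0.19864957  0.035     ]
[ 0.61858432 -0.17429256  0.035     ]
[ 0.77557278  0.1736905  -2.06763043]
```

```bash
python3 -m inch '[{"dx":0.004,"dy":0,"dz":0.01,"wx":0,"wy":0,"wz":0},{"dx":0.004,"dy":0,"dz":0.016,"wx":0,"wy":0,"wz":0},{"dx":0.004,"dy":0,"dz":0.020,"wx":0,"wy":0,"wz":0},{"dx":0.004,"dy":0,"dz":0.021,"wx":0,"wy":0,"wz":0},{"dx":0.004,"dy":0,"dz":0.021,"wx":0,"wy":0,"wz":0}]'
```

```text
time: 14.5
ee_pos: [0.5847, -0.3578, 0.1024]
orientation: [0.001, 3.141, -0.0]
contact_force: [-5.7, 5.8, 14.7]
grip_width: 0.025
finger_force: 30.0
```

```bash
python3 -m inch '[{"dx":0,"dy":0,"dz":-0.002,"wx":0,"wy":0,"wz":0},{"dx":0,"dy":0,"dz":-0.002,"wx":0,"wy":0,"wz":0},{"dx":0,"dy":0,"dz":-0.002,"wx":0,"wy":0,"wz":0},{"dx":0,"dy":0,"dz":-0.02,"wx":0,"wy":0,"wz":0},{"dx":0,"dy":0,"dz":-0.06,"wx":0,"wy":0,"wz":0},{"dx":0,"dy":0,"dz":-0.1,"wx":0,"wy":0,"wz":0},{"dx":0,"dy":0.04,"dz":-0.14,"wx":0,"wy":0,"wz":0},{"dx":0,"dy":0.08,"dz":-0.18,"wx":0,"wy":0,"wz":0},{"dx":0,"dy":0.13,"dz":-0.2,"wx":0,"wy":0,"wz":0},{"dx":0,"dy":0.18,"dz":-0.2,"wx":0,"wy":0,"wz":0}]' 0.6
python3 look.py e wrist top
```

```text
time: 15.5
ee_pos: [0.5856, -0.1925, 0.3035]
orientation: [0.003, 3.135, -0.006]
contact_force: [1.4, 0.3, 0.8]
grip_width: 0.053
finger_force: 0.0
ee [ 0.586 -0.192  0.303] [[-1.0, 0.002, 0.007], [0.002, 1.0, -0.004], [-0.007, -0.004, -1.0]]
wrist jar [362 173] 0.84 [ 0.583 -0.084  0.   ]
wrist jar [350 231] 0.79 [ 0.665 -0.095  0.   ]
wrist jar [483 235] 0.64 [0.67  0.092 0.   ]
wrist jar [160 174] 0.56 [ 0.584 -0.354  0.   ]
wrist fork [0.434 0.002 0.022]
top jar [309 191] 0.91 [ 0.665 -0.079  0.   ]
top jar [316 221] 0.82 [ 0.578 -0.1    0.   ]
top jar [249 195] 0.61 [0.65  0.094 0.   ]
top jar [406 220] 0.48 [ 0.584 -0.362  0.   ]
top fork [0.431 0.004 0.022]
```

View pics/ewrist.png

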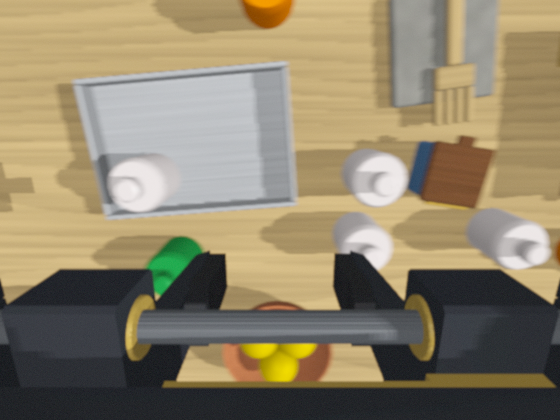

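Jar A stands upright in the tray at about (127,188). jar C's knob is at (386,184).

```bash
python3 -m inch '[{"dx":0.005,"dy":0.05,"dz":0.03,"wx":0,"wy":0,"wz":0},{"dx":0.005,"dy":0.094,"dz":0.07,"wx":0,"wy":0,"wz":0},{"dx":0.005,"dy":0.094,"dz":0.12,"wx":0,"wy":0,"wz":0},{"dx":0.005,"dy":0.094,"dz":0.16,"wx":0,"wy":0,"wz":0},{"dx":0.005,"dy":0.094,"dz":0.17,"wx":0,"wy":0,"wz":0},{"dx":0.005,"dy":0.094,"dz":0.17,"wx":0,"wy":0,"wz":0},{"dx":0.005,"dy":0.094,"dz":0.17,"wx":0,"wy":0,"wz":0}]'
cat > knob.py <<'E'
# bright near-white blob on top of the jar beneath the gripper: knob-top disc by Hough, at z=.094
from h import *
f=grab_frame('wrist'); s=robot.observe(); e=np.array(s['ee_pos'])
print('expect px',proj(f,[e[0],e[1],.094]).round(),'ee',e.round(4))
for r in tip_of(f,'jar1')[:4]: print(np.round(r['pixel']),round(r['score'],2),at(f,r['pixel'],0).round(3))
u,v=proj(f,[e[0],e[1],.094]).astype(int); g=cv2.cvtColor(f['img'],cv2.COLOR_RGB2GRAY)[v-70:v+25,u-60:u+60]
g=cv2.medianBlur(g,3)
c=cv2.HoughCircles(g,cv2.HOUGH_GRADIENT,1.5,15,param1=60,param2=14,minRadius=12,maxRadius=28)
if c is not None:
    for x,y,r in c[0][:4]: print('circle',x+u-60,y+v-70,r,at(f,(x+u-60,y+v-70),.094).round(4))
E
python3 knob.py
```

```text
time: 16.5
ee_pos: [0.5809, -0.1003, 0.1299]
orientation: [0.004, 3.139, -0.002]
contact_force: [1.2, -0.6, 1.0]
grip_width: 0.0529
finger_force: 0.0
expect px [280. 258.] ee [ 0.5815 -0.1003  0.1308]
[297. 209.] 0.87 [ 0.579 -0.087  0.   ]
[289. 301.] 0.72 [ 0.664 -0.092  0.   ]
circle 304.75 256.25 20.55 [ 0.5802 -0.087   0.094 ]
circle 285.25 250.25 27.150002 [ 0.5767 -0.0975  0.094 ]
circle 288.25 221.75 27.150002 [ 0.5608 -0.096   0.094 ]
circle 318.25 215.75 25.5 [ 0.5576 -0.0805  0.094 ]
```

```bash
python3 -m inch '[{"dx":0.001,"dy":0.014,"dz":0.0,"wx":0,"wy":0,"wz":0},{"dx":0.001,"dy":0.014,"dz":0.02,"wx":0,"wy":0,"wz":0},{"dx":0.001,"dy":0.014,"dz":0.035,"wx":0,"wy":0,"wz":0},{"dx":0.001,"dy":0.014,"dz":0.035,"wx":0,"wy":0,"wz":0}]'
python3 -m inch '[{"dx":0,"dy":0,"dz":0,"wx":0,"wy":0,"wz":0},{"dx":0,"dy":0,"dz":0,"wx":0,"wy":0,"wz":0},{"dx":0,"dy":0,"dz":0,"wx":0,"wy":0,"wz":0},{"dx":0,"dy":0,"dz":0,"wx":0,"wy":0,"wz":0},{"dx":0,"dy":0,"dz":-0.02,"wx":0,"wy":0,"wz":0},{"dx":0,"dy":0,"dz":-0.06,"wx":0,"wy":0,"wz":0},{"dx":0,"dy":0,"dz":-0.1,"wx":0,"wy":0,"wz":0},{"dx":0,"dy":0,"dz":-0.14,"wx":0,"wy":0,"wz":0},{"dx":0,"dy":0,"dz":-0.14,"wx":0,"wy":0,"wz":0},{"dx":0,"dy":0,"dz":-0.14,"wx":0,"wy":0,"wz":0}]' 0
python3 wt.py
```

```text
time: 17.0
ee_pos: [0.5789, -0.084, 0.093]
orientation: [0.001, 3.141, 0.0]
contact_force: [-0.0, 0.3, -0.1]
grip_width: 0.053
finger_force: 0.0
time: 18.0
ee_pos: [0.5788, -0.0847, 0.2337]
orientation: [0.001, 3.14, -0.001]
contact_force: [-0.2, 0.4, -1.6]
grip_width: 0.0251
finger_force: 30.0
F [-0.25 -0.2  -1.91] [0.6  0.4  0.53] [ 2.000e-02 -4.641e+01 -3.451e+01 -4.000e-02  6.000e-02  0.000e+00] [0.01 0.71 0.63 0.   0.02 0.  ] ee [ 0.5782 -0.0844  0.232 ] 0.025217768124947505 29.99363928101957
```

jar C weighs about 0.2 kg, so tray, near -y slot.

```bash
python3 -m inch '[{"dx":0.076,"dy":-0.28,"dz":0.0,"wx":0,"wy":0,"wz":0},{"dx":0.076,"dy":-0.28,"dz":0.0,"wx":0,"wy":0,"wz":0},{"dx":0.076,"dy":-0.28,"dz":0.0,"wx":0,"wy":0,"wz":0},{"dx":0.076,"dy":-0.28,"dz":0.0,"wx":0,"wy":0,"wz":0},{"dx":0.076,"dy":-0.28,"dz":0.0,"wx":0,"wy":0,"wz":0},{"dx":0.076,"dy":-0.28,"dz":0.0,"wx":0,"wy":0,"wz":0},{"dx":0.076,"dy":-0.28,"dz":0.04,"wx":0,"wy":0,"wz":0},{"dx":0.076,"dy":-0.28,"dz":0.08,"wx":0,"wy":0,"wz":0},{"dx":0.076,"dy":-0.28,"dz":0.115,"wx":0,"wy":0,"wz":0},{"dx":0.076,"dy":-0.28,"dz":0.115,"wx":0,"wy":0,"wz":0}]'
python3 wt.py
```

```text
time: 19.4
ee_pos: [0.4994, -0.3617, 0.112]
orientation: [-0.002, -3.134, -0.013]
contact_force: [-0.3, 1.0, -1.3]
grip_width: 0.025
finger_force: 30.0
F [ 0.12 -0.02 -1.05] [0.64 0.8  0.38] [-9.000e-02 -5.087e+01 -2.960e+01 -6.000e-02  4.000e-02  0.000e+00] [0.07 0.95 0.85 0.   0.09 0.  ] ee [ 0.5033 -0.3652  0.1201] 0.024983048372174382 29.994931938126683
```

```bash
python3 -m inch '[{"dx":0,"dy":0,"dz":0.008,"wx":0,"wy":0,"wz":0},{"dx":0,"dy":0,"dz":0.014,"wx":0,"wy":0,"wz":0},{"dx":0,"dy":0,"dz":0.017,"wx":0,"wy":0,"wz":0},{"dx":0,"dy":0,"dz":0.017,"wx":0,"wy":0,"wz":0}]'
```

```text
time: 20.2
ee_pos: [0.5019, -0.364, 0.1]
orientation: [-0.001, -3.14, -0.002]
contact_force: [-0.1, 0.2, -1.1]
grip_width: 0.0252
finger_force: 30.0
```

```bash
python3 -m inch '[{"dx":0,"dy":0,"dz":0.001,"wx":0,"wy":0,"wz":0},{"dx":0,"dy":0,"dz":0.001,"wx":0,"wy":0,"wz":0},{"dx":0,"dy":0,"dz":0.001,"wx":0,"wy":0,"wz":0},{"dx":0,"dy":0,"dz":-0.03,"wx":0,"wy":0,"wz":0},{"dx":0,"dy":0,"dz":-0.08,"wx":0,"wy":0,"wz":0},{"dx":-0.01,"dy":0.02,"dz":-0.12,"wx":0,"wy":0,"wz":0},{"dx":-0.03,"dy":0.06,"dz":-0.14,"wx":0,"wy":0,"wz":0},{"dx":-0.05,"dy":0.1,"dz":-0.14,"wx":0,"wy":0,"wz":0},{"dx":-0.08,"dy":0.14,"dz":-0.14,"wx":0,"wy":0,"wz":0},{"dx":-0.10,"dy":0.18,"dz":-0.14,"wx":0,"wy":0,"wz":0}]' 0.6
python3 -m inch '[{"dx":-0.02,"dy":0.04,"dz":0,"wx":0,"wy":0,"wz":0},{"dx":-0.04,"dy":0.08,"dz":0,"wx":0,"wy":0,"wz":0},{"dx":-0.062,"dy":0.092,"dz":0.05,"wx":0,"wy":0,"wz":0},{"dx":-0.062,"dy":0.092,"dz":0.09,"wx":0,"wy":0,"wz":0},{"dx":-0.062,"dy":0.092,"dz":0.11,"wx":0,"wy":0,"wz":0},{"dx":-0.062,"dy":0.092,"dz":0.11,"wx":0,"wy":0,"wz":0},{"dx":-0.062,"dy":0.092,"dz":0.11,"wx":0,"wy":0,"wz":0}]'
python3 knob.py; python3 look.py g top
```

```text
time: 21.2
ee_pos: [0.604, -0.1831, 0.2421]
orientation: [0.002, 3.139, -0.001]
contact_force: [0.2, 0.1, 0.5]
grip_width: 0.053
finger_force: 0.0
time: 21.9
ee_pos: [0.665, -0.0928, 0.1318]
orientation: [0.001, 3.141, -0.0]
contact_force: [0.2, 0.0, 1.0]
grip_width: 0.0528
finger_force: 0.0
expect px [279. 257.] ee [ 0.6657 -0.0932  0.1331]
[502. 212.] 0.73 [0.667 0.091 0.   ]
[279. 212.] 0.73 [ 0.666 -0.094  0.   ]
circle 278.25 252.25 23.7 [ 0.6627 -0.0938  0.094 ]
circle 263.25 249.25 27.150002 [ 0.6609 -0.1019  0.094 ]
circle 278.25 211.75 27.150002 [ 0.6399 -0.0938  0.094 ]
circle 246.75 244.75 17.1 [ 0.6583 -0.1108  0.094 ]
ee [ 0.666 -0.093  0.134] [[-1.0, 0.001, 0.004], [0.001, 1.0, -0.001], [-0.004, -0.001, -1.0]]
top jar [250 188] 0.89 [0.67  0.091 0.   ]
top jar [407 221] 0.84 [ 0.583 -0.363  0.   ]
top jar [410 247] 0.68 [ 0.507 -0.371  0.   ]
top jar [310 191] 0.45 [ 0.664 -0.082  0.   ]
top fork [0.789 0.079 0.022]
```

Well centred on jar D.

```bash
python3 -m inch '[{"dx":0.001,"dy":0,"dz":0.02,"wx":0,"wy":0,"wz":0},{"dx":0.001,"dy":0,"dz":0.037,"wx":0,"wy":0,"wz":0},{"dx":0.001,"dy":0,"dz":0.037,"wx":0,"wy":0,"wz":0}]'
python3 -m inch '[{"dx":0,"dy":0,"dz":0,"wx":0,"wy":0,"wz":0},{"dx":0,"dy":0,"dz":0,"wx":0,"wy":0,"wz":0},{"dx":0,"dy":0,"dz":0,"wx":0,"wy":0,"wz":0},{"dx":0,"dy":0,"dz":0,"wx":0,"wy":0,"wz":0},{"dx":0,"dy":0,"dz":-0.02,"wx":0,"wy":0,"wz":0},{"dx":0,"dy":0,"dz":-0.06,"wx":0,"wy":0,"wz":0},{"dx":0,"dy":0,"dz":-0.1,"wx":0,"wy":0,"wz":0},{"dx":0,"dy":0,"dz":-0.14,"wx":0,"wy":0,"wz":0},{"dx":0,"dy":0,"dz":-0.14,"wx":0,"wy":0,"wz":0},{"dx":0,"dy":0,"dz":-0.14,"wx":0,"wy":0,"wz":0}]' 0
python3 wt.py
```

```text
time: 22.45
ee_pos: [0.6634, -0.0927, 0.0931]
orientation: [-0.002, -3.141, -0.0]
contact_force: [1.6, -0.3, 0.5]
grip_width: 0.053
finger_force: 0.0
time: 23.45
ee_pos: [0.6633, -0.0925, 0.2335]
orientation: [-0.001, -3.141, -0.0]
contact_force: [-0.5, -0.6, -6.4]
grip_width: 0.0252
finger_force: 30.0
F [-0.2   0.26 -5.34] [0.74 0.5  0.54] [ 2.000e-02 -5.895e+01 -3.732e+01 -4.000e-02  5.000e-02 -0.000e+00] [0.01 1.14 0.9  0.01 0.05 0.  ] ee [ 0.6632 -0.0925  0.2327] 0.024790688876750476 29.99566194601357
```

jar D weighs about 0.54 kg, so it goes in the caddy.

```bash
python3 -m inch '[{"dx":0.15,"dy":0.44,"dz":0,"wx":0,"wy":0,"wz":0},{"dx":0.15,"dy":0.44,"dz":0,"wx":0,"wy":0,"wz":0},{"dx":0.15,"dy":0.44,"dz":0,"wx":0,"wy":0,"wz":0},{"dx":0.15,"dy":0.44,"dz":0,"wx":0,"wy":0,"wz":0},{"dx":0.15,"dy":0.44,"dz":0,"wx":0,"wy":0,"wz":0},{"dx":0.15,"dy":0.44,"dz":0,"wx":0,"wy":0,"wz":0},{"dx":0.15,"dy":0.44,"dz":0,"wx":0,"wy":0,"wz":0},{"dx":0.15,"dy":0.44,"dz":0,"wx":0,"wy":0,"wz":0},{"dx":0.15,"dy":0.44,"dz":0,"wx":0,"wy":0,"wz":0},{"dx":0.15,"dy":0.44,"dz":0,"wx":0,"wy":0,"wz":0}]'
python3 -m inch '[{"dx":0,"dy":0,"dz":0.0,"wx":0,"wy":0,"wz":0},{"dx":0,"dy":0,"dz":0.0,"wx":0,"wy":0,"wz":0}]'
python3 look.py i wrist
```

```text
time: 24.85
ee_pos: [0.5114, 0.352, 0.234]
orientation: [0.006, -3.141, -0.003]
contact_force: [0.3, -0.7, -5.7]
grip_width: 0.0249
finger_force: 30.0
time: 25.05
ee_pos: [0.5139, 0.3472, 0.2338]
orientation: [0.0, -3.142, 0.001]
contact_force: [-0.0, -0.4, -4.9]
grip_width: 0.025
finger_force: 30.0
ee [0.514 0.347 0.234] [[-1.0, -0.0, -0.0], [-0.0, 1.0, -0.001], [0.0, -0.001, -1.0]]
wrist jar [281 228] 0.73 [0.564 0.349 0.   ]
wrist jar [ 76 306] 0.56 [0.667 0.09  0.   ]
```

View pics/iwrist.png

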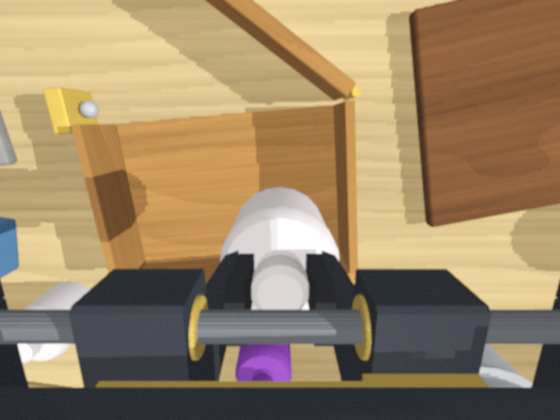

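Jar D hangs inside the caddy outline: the +y wall is at x≈350 px, the front edge at row 110, and the gate is still ajar. Lowering.

```bash
python3 -m inch '[{"dx":0,"dy":0,"dz":0.05,"wx":0,"wy":0,"wz":0},{"dx":0,"dy":0,"dz":0.09,"wx":0,"wy":0,"wz":0},{"dx":0,"dy":0,"dz":0.115,"wx":0,"wy":0,"wz":0},{"dx":0,"dy":0,"dz":0.125,"wx":0,"wy":0,"wz":0},{"dx":0,"dy":0,"dz":0.13,"wx":0,"wy":0,"wz":0},{"dx":0,"dy":0,"dz":0.132,"wx":0,"wy":0,"wz":0},{"dx":0,"dy":0,"dz":0.132,"wx":0,"wy":0,"wz":0}]'
```

```text
time: 25.9
ee_pos: [0.5151, 0.3477, 0.1037]
orientation: [0.002, 3.139, 0.002]
contact_force: [-0.3, -0.2, -4.6]
grip_width: 0.0252
finger_force: 30.0
```

```bash
python3 -m inch '[{"dx":0,"dy":0,"dz":0.002,"wx":0,"wy":0,"wz":0},{"dx":0,"dy":0,"dz":0.003,"wx":0,"wy":0,"wz":0},{"dx":0,"dy":0,"dz":0.003,"wx":0,"wy":0,"wz":0}]'
python3 -m inch '[{"dx":0,"dy":0,"dz":0,"wx":0,"wy":0,"wz":0},{"dx":0,"dy":0,"dz":0,"wx":0,"wy":0,"wz":0},{"dx":0,"dy":0,"dz":0,"wx":0,"wy":0,"wz":0},{"dx":0,"dy":0,"dz":-0.03,"wx":0,"wy":0,"wz":0},{"dx":0,"dy":0,"dz":-0.08,"wx":0,"wy":0,"wz":0},{"dx":-0.01,"dy":-0.02,"dz":-0.12,"wx":0,"wy":0,"wz":0},{"dx":-0.04,"dy":-0.06,"dz":-0.14,"wx":0,"wy":0,"wz":0},{"dx":-0.07,"dy":-0.1,"dz":-0.14,"wx":0,"wy":0,"wz":0},{"dx":-0.10,"dy":-0.14,"dz":-0.14,"wx":0,"wy":0,"wz":0},{"dx":-0.12,"dy":-0.18,"dz":-0.14,"wx":0,"wy":0,"wz":0}]' 0.6
python3 -m inch '[{"dx":-0.02,"dy":-0.04,"dz":0,"wx":0,"wy":0,"wz":0},{"dx":-0.029,"dy":-0.08,"dz":0,"wx":0,"wy":0,"wz":0},{"dx":-0.029,"dy":-0.08,"dz":0.05,"wx":0,"wy":0,"wz":0},{"dx":-0.029,"dy":-0.08,"dz":0.09,"wx":0,"wy":0,"wz":0},{"dx":-0.029,"dy":-0.08,"dz":0.11,"wx":0,"wy":0,"wz":0},{"dx":-0.029,"dy":-0.08,"dz":0.11,"wx":0,"wy":0,"wz":0},{"dx":-0.029,"dy":-0.08,"dz":0.11,"wx":0,"wy":0,"wz":0}]'
python3 knob.py; python3 look.py j top
```

```text
time: 26.2
ee_pos: [0.5154, 0.348, 0.1009]
orientation: [0.001, 3.138, 0.002]
contact_force: [1.3, -1.8, 2.2]
grip_width: 0.0253
finger_force: 30.0
time: 27.2
ee_pos: [0.6351, 0.166, 0.2395]
orientation: [0.0, 3.14, 0.0]
contact_force: [-0.8, 0.4, 0.4]
grip_width: 0.0531
finger_force: 0.0
time: 27.9
ee_pos: [0.6629, 0.0875, 0.1294]
orientation: [-0.001, -3.141, -0.0]
contact_force: [-0.3, 0.1, 0.4]
grip_width: 0.0531
finger_force: 0.0
expect px [280. 259.] ee [0.6637 0.0875 0.1307]
[284. 212.] 0.98 [0.663 0.091 0.   ]
[439. 245.] 0.68 [0.692 0.222 0.   ]
circle 285.25 246.75 23.85 [0.6565 0.0902 0.094 ]
circle 300.25 216.75 27.150002 [0.6398 0.0979 0.094 ]
circle 270.25 216.75 27.150002 [0.6398 0.0824 0.094 ]
circle 264.25 243.75 27.150002 [0.6548 0.0791 0.094 ]
ee [0.664 0.088 0.131] [[-1.0, 0.0, 0.003], [0.0, 1.0, -0.0], [-0.003, -0.0, -1.0]]
top jar [156 239] 0.92 [0.517 0.357 0.   ]
top jar [412 245] 0.87 [ 0.515 -0.377  0.   ]
top jar [406 219] 0.79 [ 0.588 -0.361  0.   ]
top jar [248 190] 0.53 [0.665 0.098 0.   ]
top fork [0.435 0.001 0.022]
```

```bash
python3 -m inch '[{"dx":0.002,"dy":0.001,"dz":0.02,"wx":0,"wy":0,"wz":0},{"dx":0.002,"dy":0.001,"dz":0.036,"wx":0,"wy":0,"wz":0},{"dx":0.002,"dy":0.001,"dz":0.036,"wx":0,"wy":0,"wz":0}]'
python3 -m inch '[{"dx":0,"dy":0,"dz":0,"wx":0,"wy":0,"wz":0},{"dx":0,"dy":0,"dz":0,"wx":0,"wy":0,"wz":0},{"dx":0,"dy":0,"dz":0,"wx":0,"wy":0,"wz":0},{"dx":0,"dy":0,"dz":0,"wx":0,"wy":0,"wz":0},{"dx":0,"dy":0,"dz":-0.02,"wx":0,"wy":0,"wz":0},{"dx":0,"dy":0,"dz":-0.06,"wx":0,"wy":0,"wz":0},{"dx":0,"dy":0,"dz":-0.1,"wx":0,"wy":0,"wz":0},{"dx":0,"dy":0,"dz":-0.14,"wx":0,"wy":0,"wz":0},{"dx":0,"dy":0,"dz":-0.14,"wx":0,"wy":0,"wz":0},{"dx":0,"dy":0,"dz":-0.14,"wx":0,"wy":0,"wz":0}]' 0
python3 wt.py
```

```text
time: 28.45
ee_pos: [0.6611, 0.0885, 0.0929]
orientation: [0.001, 3.141, 0.0]
contact_force: [0.0, 0.2, 1.1]
grip_width: 0.0526
finger_force: 0.0
time: 29.45
ee_pos: [0.6603, 0.0883, 0.2323]
orientation: [-0.001, -3.141, 0.0]
contact_force: [-0.2, -0.4, -7.2]
grip_width: 0.0254
finger_force: 29.9
F [-0.02  0.03 -5.73] [0.51 0.41 0.72] [ 1.000e-02 -5.886e+01 -3.746e+01 -2.000e-02  7.000e-02 -0.000e+00] [0.01 1.14 0.9  0.   0.05 0.  ] ee [0.6603 0.0884 0.2317] 0.025401209339496265 29.929172806441784
```

jar B weighs about 0.58 kg, so caddy.

```bash
python3 -m inch '[{"dx":0.138,"dy":0.159,"dz":0,"wx":0,"wy":0,"wz":0},{"dx":0.138,"dy":0.159,"dz":0,"wx":0,"wy":0,"wz":0},{"dx":0.138,"dy":0.159,"dz":0,"wx":0,"wy":0,"wz":0},{"dx":0.138,"dy":0.159,"dz":0,"wx":0,"wy":0,"wz":0},{"dx":0.138,"dy":0.159,"dz":0,"wx":0,"wy":0,"wz":0},{"dx":0.138,"dy":0.159,"dz":0,"wx":0,"wy":0,"wz":0},{"dx":0.138,"dy":0.159,"dz":0.04,"wx":0,"wy":0,"wz":0},{"dx":0.138,"dy":0.159,"dz":0.08,"wx":0,"wy":0,"wz":0},{"dx":0.138,"dy":0.159,"dz":0.11,"wx":0,"wy":0,"wz":0},{"dx":0.138,"dy":0.159,"dz":0.11,"wx":0,"wy":0,"wz":0}]'
python3 -m inch '[{"dx":0,"dy":0,"dz":0.01,"wx":0,"wy":0,"wz":0},{"dx":0,"dy":0,"dz":0.016,"wx":0,"wy":0,"wz":0},{"dx":0,"dy":0,"dz":0.018,"wx":0,"wy":0,"wz":0},{"dx":0,"dy":0,"dz":0.018,"wx":0,"wy":0,"wz":0}]'
```

```text
time: 30.85
ee_pos: [0.5205, 0.2452, 0.1181]
orientation: [-0.004, -3.133, 0.004]
contact_force: [-3.0, -0.4, -5.6]
grip_width: 0.0254
finger_force: 30.0
time: 31.25
ee_pos: [0.5235, 0.2475, 0.1059]
orientation: [0.001, 3.14, 0.0]
contact_force: [-0.5, -0.6, -6.4]
grip_width: 0.0252
finger_force: 30.0
```

```bash
python3 -m inch '[{"dx":0,"dy":0,"dz":0.002,"wx":0,"wy":0,"wz":0},{"dx":0,"dy":0,"dz":0.004,"wx":0,"wy":0,"wz":0},{"dx":0,"dy":0,"dz":0.005,"wx":0,"wy":0,"wz":0},{"dx":0,"dy":0,"dz":0.005,"wx":0,"wy":0,"wz":0}]'
```

```text
time: 31.65
ee_pos: [0.5228, 0.2475, 0.1001]
orientation: [0.001, 3.142, -0.0]
contact_force: [-0.1, -0.6, -5.1]
grip_width: 0.0251
finger_force: 30.0
```

```bash
python3 -m inch '[{"dx":0,"dy":0,"dz":0.001,"wx":0,"wy":0,"wz":0},{"dx":0,"dy":0,"dz":0.001,"wx":0,"wy":0,"wz":0},{"dx":0,"dy":0,"dz":0.001,"wx":0,"wy":0,"wz":0},{"dx":0,"dy":0,"dz":-0.03,"wx":0,"wy":0,"wz":0},{"dx":0,"dy":0,"dz":-0.08,"wx":0,"wy":0,"wz":0},{"dx":0,"dy":0,"dz":-0.13,"wx":0,"wy":0,"wz":0},{"dx":0.05,"dy":0,"dz":-0.16,"wx":0,"wy":0,"wz":0},{"dx":0.1,"dy":0,"dz":-0.2,"wx":0,"wy":0,"wz":0},{"dx":0.12,"dy":0,"dz":-0.24,"wx":0,"wy":0,"wz":0},{"dx":0.12,"dy":0,"dz":-0.24,"wx":0,"wy":0,"wz":0}]' 0.6
python3 look.py k wrist top scene
python3 - <<'E'
from h import *
for n in ['wrist','top','scene']:
    f=grab_frame(n)
    for t,z in [('gate_hinge',.036),('gate_push',.058),('caddy',0)]:
        for r in tip_of(f,t)[:2]: print(n,t,np.round(r['pixel']),round(r['score'],2),at(f,r['pixel'],z).round(3))
E
```

```text
time: 32.65
ee_pos: [0.4021, 0.2483, 0.3451]
orientation: [-0.001, 3.134, 0.004]
contact_force: [1.4, 0.5, 1.0]
grip_width: 0.0531
finger_force: 0.0
ee [0.402 0.248 0.345] [[-1.0, -0.001, 0.007], [-0.001, 1.0, 0.003], [-0.007, 0.003, -1.0]]
wrist jar [344 244] 0.92 [0.517 0.349 0.   ]
wrist jar [280 251] 0.78 [0.529 0.249 0.   ]
wrist fork [0.431 0.003 0.022]
top jar [153 238] 0.88 [0.52  0.364 0.   ]
top jar [190 236] 0.87 [0.529 0.261 0.   ]
top jar [405 224] 0.68 [ 0.575 -0.356  0.   ]
top fork [ 0.437 -0.002  0.022]
scene jar [153 258] 0.86 [ 0.589 -0.354  0.   ]
scene jar [366 162] 0.82 [0.508 0.358 0.   ]
scene jar [140 235] 0.75 [ 0.506 -0.373  0.   ]
scene jar [336 173] 0.58 [0.512 0.249 0.   ]
scene jar [348 171] 0.26 [0.518 0.287 0.   ]
scene fork [0.424 0.009 0.022]
wrist gate_hinge [400. 189.] 0.71 [0.418 0.409 0.036]
wrist gate_push [293.  99.] 0.98 [0.306 0.262 0.058]
wrist caddy [311. 249.] 0.8 [0.52  0.295 0.   ]
top gate_push [278. 274.] 0.54 [0.428 0.005 0.058]
top gate_push [185. 320.] 0.49 [0.3   0.254 0.058]
top caddy [178. 239.] 0.86 [0.52  0.293 0.   ]
top caddy [281. 274.] 0.59 [ 0.425 -0.004  0.   ]
scene gate_hinge [369. 130.] 0.69 [0.418 0.409 0.036]
scene gate_push [318. 112.] 0.73 [0.305 0.277 0.058]
scene gate_push [369. 130.] 0.68 [0.433 0.395 0.058]
scene caddy [347. 168.] 0.56 [0.508 0.29  0.   ]
scene caddy [272. 214.] 0.42 [0.579 0.004 0.   ]
```

View pics/kscene.png

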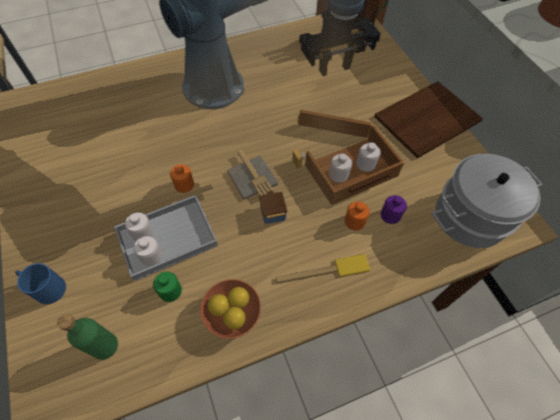

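All four jars stand in place: tray jars at (137,225) and (147,250), caddy jars at (341,168) and (369,156). The fork is on the trivet and the gate is open. Now I'll go outside the gate with the fingers shut.

```bash
python3 -m inch '[{"dx":0.14,"dy":0.042,"dz":0,"wx":0,"wy":0,"wz":-0.056},{"dx":0.14,"dy":0.042,"dz":0,"wx":0,"wy":0,"wz":-0.056},{"dx":0.14,"dy":0.042,"dz":0,"wx":0,"wy":0,"wz":-0.056},{"dx":0.14,"dy":0.042,"dz":0.02,"wx":0,"wy":0,"wz":-0.056},{"dx":0.14,"dy":0.042,"dz":0.07,"wx":0,"wy":0,"wz":-0.056},{"dx":0.14,"dy":0.042,"dz":0.12,"wx":0,"wy":0,"wz":-0.056},{"dx":0.14,"dy":0.042,"dz":0.17,"wx":0,"wy":0,"wz":-0.056},{"dx":0.14,"dy":0.042,"dz":0.2,"wx":0,"wy":0,"wz":-0.056},{"dx":0.14,"dy":0.042,"dz":0.2,"wx":0,"wy":0,"wz":-0.056}]' 0
python3 - <<'E'
from h import *
f=grab_frame('wrist');save(f,'m')
for r in tip_of(f,'gate_push')[:2]: print(r,at(f,r['pixel'],.058))
print(cv2.Rodrigues(np.array(robot.observe()['orientation']))[0].round(3),robot.observe()['ee_pos'])
E
```

```text
time: 34.6
ee_pos: [0.2599, 0.2879, 0.1365]
orientation: [0.137, -3.131, 0.006]
contact_force: [-0.1, -0.1, 0.8]
grip_width: 0.0002
finger_force: 0.0
[[-0.996 -0.087 -0.   ]
 [-0.087  0.996 -0.   ]
 [ 0.    -0.    -1.   ]] [0.26313249 0.289826   0.14074142]
```

```bash
python3 -m inch '[{"dx":0,"dy":0,"dz":0.035,"wx":0,"wy":0,"wz":0},{"dx":0,"dy":0,"dz":0.069,"wx":0,"wy":0,"wz":0},{"dx":0,"dy":0,"dz":0.069,"wx":0,"wy":0,"wz":0},{"dx":-0.015,"dy":-0.009,"dz":0.069,"wx":0,"wy":0,"wz":0},{"dx":-0.027,"dy":-0.021,"dz":0.069,"wx":0,"wy":0,"wz":0},{"dx":-0.04,"dy":-0.034,"dz":0.069,"wx":0,"wy":0,"wz":0},{"dx":-0.052,"dy":-0.045,"dz":0.069,"wx":0,"wy":0,"wz":0},{"dx":-0.068,"dy":-0.053,"dz":0.069,"wx":0,"wy":0,"wz":0},{"dx":-0.084,"dy":-0.061,"dz":0.069,"wx":0,"wy":0,"wz":0},{"dx":-0.1,"dy":-0.069,"dz":0.069,"wx":0,"wy":0,"wz":0}]'
python3 - <<'E'
from h import *
for n in ['top','scene']:
  f=grab_frame(n)
  for t in ['gate_push']:
    for r in tip_of(f,t)[:2]: print(n,np.round(r['pixel']),round(r['score'],2),at(f,r['pixel'],.058).round(3))
s=robot.observe(); print(s['ee_pos'],s['contact_force'])
E
```

```text
time: 35.7
ee_pos: [0.3712, 0.2299, 0.0734]
orientation: [-0.137, 3.135, 0.002]
contact_force: [0.2, 1.5, -0.5]
grip_width: 0.0006
finger_force: 0.3
top [195. 291.] 0.76 [0.38  0.23  0.058]
scene [316. 135.] 0.57 [0.39  0.229 0.058]
[0.3688976  0.22961481 0.07151233] [-1.28718562  0.68066084  0.60015063]
```

```bash
python3 -m inch '[{"dx":-0.008,"dy":-0.002,"dz":0,"wx":0,"wy":0,"wz":0},{"dx":-0.016,"dy":-0.004,"dz":0,"wx":0,"wy":0,"wz":0},{"dx":-0.024,"dy":-0.006,"dz":0,"wx":0,"wy":0,"wz":0},{"dx":-0.03,"dy":-0.008,"dz":0,"wx":0,"wy":0,"wz":0},{"dx":-0.036,"dy":-0.009,"dz":0,"wx":0,"wy":0,"wz":0},{"dx":-0.036,"dy":-0.009,"dz":0,"wx":0,"wy":0,"wz":0}]'
python3 -m inch '[{"dx":-0.003,"dy":0,"dz":0,"wx":0,"wy":0,"wz":0},{"dx":-0.006,"dy":0,"dz":0,"wx":0,"wy":0,"wz":0},{"dx":-0.006,"dy":0,"dz":0,"wx":0,"wy":0,"wz":0}]'
python3 -m inch '[{"dx":-0.003,"dy":0,"dz":0,"wx":0,"wy":0,"wz":0},{"dx":-0.005,"dy":0,"dz":0,"wx":0,"wy":0,"wz":0},{"dx":-0.005,"dy":0,"dz":0,"wx":0,"wy":0,"wz":0}]'
```

```text
time: 36.5
ee_pos: [0.4059, 0.2238, 0.0711]
orientation: [-0.136, 3.138, 0.0]
contact_force: [0.1, 0.2, -0.2]
grip_width: 0.0005
finger_force: 0.0
time: 36.8
ee_pos: [0.411, 0.2241, 0.0709]
orientation: [0.137, -3.138, 0.001]
contact_force: [-0.4, -1.1, -0.6]
grip_width: 0.0005
finger_force: 0.5
time: 37.1
ee_pos: [0.4165, 0.2248, 0.0711]
orientation: [-0.137, 3.138, 0.0]
contact_force: [-0.5, -0.5, -0.6]
grip_width: 0.0004
finger_force: 0.5
```

```bash
python3 -m inch '[{"dx":-0.003,"dy":0,"dz":0,"wx":0,"wy":0,"wz":0},{"dx":-0.004,"dy":0,"dz":0,"wx":0,"wy":0,"wz":0},{"dx":-0.004,"dy":0,"dz":0,"wx":0,"wy":0,"wz":0}]'
python3 -m inch '[{"dx":-0.002,"dy":0,"dz":0,"wx":0,"wy":0,"wz":0},{"dx":-0.003,"dy":0,"dz":0,"wx":0,"wy":0,"wz":0},{"dx":-0.003,"dy":0,"dz":0,"wx":0,"wy":0,"wz":0}]'
python3 -m inch '[{"dx":-0.002,"dy":0,"dz":0,"wx":0,"wy":0,"wz":0},{"dx":-0.003,"dy":0,"dz":0,"wx":0,"wy":0,"wz":0},{"dx":-0.003,"dy":0,"dz":0,"wx":0,"wy":0,"wz":0}]'
```

```text
time: 37.4
ee_pos: [0.4169, 0.2249, 0.0706]
orientation: [0.137, -3.131, 0.002]
contact_force: [-14.8, -1.7, 11.6]
grip_width: 0.0002
finger_force: 7.2
time: 37.7
ee_pos: [0.4171, 0.2249, 0.0702]
orientation: [0.138, -3.125, 0.003]
contact_force: [-23.3, -4.1, 21.8]
grip_width: 0.0009
finger_force: 12.2
time: 38.0
ee_pos: [0.4174, 0.2249, 0.0699]
orientation: [0.138, -3.119, 0.004]
contact_force: [-32.9, -5.1, 30.8]
grip_width: 0.0006
finger_force: 17.3
```

Firm stop. I'll back off and check.

```bash
python3 -m inch '[{"dx":0.008,"dy":0,"dz":0,"wx":0,"wy":0,"wz":0},{"dx":0.02,"dy":0,"dz":0,"wx":0,"wy":0,"wz":0},{"dx":0.05,"dy":0,"dz":0,"wx":0,"wy":0,"wz":0},{"dx":0.06,"dy":0,"dz":-0.05,"wx":0,"wy":0,"wz":0},{"dx":0.06,"dy":0,"dz":-0.1,"wx":0,"wy":0,"wz":0},{"dx":0.06,"dy":0,"dz":-0.15,"wx":0,"wy":0,"wz":0},{"dx":0.06,"dy":0,"dz":-0.2,"wx":0,"wy":0,"wz":0},{"dx":0.06,"dy":0,"dz":-0.25,"wx":0,"wy":0,"wz":0},{"dx":0.06,"dy":0,"dz":-0.25,"wx":0,"wy":0,"wz":0}]'
python3 look.py n wrist
```

```text
time: 38.9
ee_pos: [0.3696, 0.2214, 0.3289]
orientation: [-0.137, 3.124, 0.005]
contact_force: [0.8, 0.4, -0.1]
grip_width: 0.0006
finger_force: 0.0
ee [0.37  0.221 0.329] [[-0.996, -0.087, 0.015], [-0.087, 0.996, 0.004], [-0.015, 0.003, -1.0]]
wrist jar [353 275] 0.56 [0.522 0.35  0.   ]
wrist jar [115 195] 0.41 [ 0.426 -0.01   0.   ]
wrist fork [0.434 0.005 0.022]
```

View pics/nwrist.png

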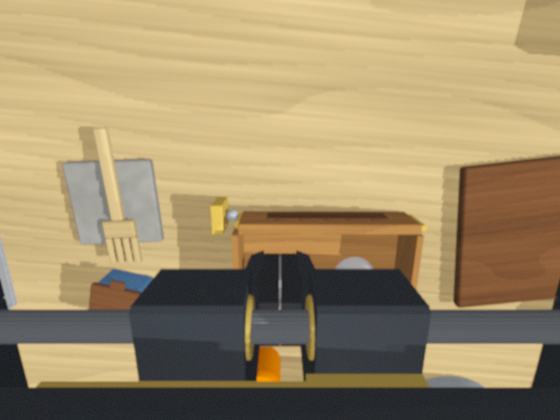

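The gate looks closed, its top running along row ~222 between the side walls from (238,222) to (420,225). If it were not on the catch it would drift open, so I'll wait and compare pictures.

```bash
cat > gl.py <<'E'
from h import *
f=grab_frame('wrist'); g=cv2.cvtColor(f['img'],cv2.COLOR_RGB2GRAY)
cv2.imwrite('pics/g_%d.png'%f['shot'],g)
L=cv2.HoughLinesP(cv2.Canny(g[200:245,230:430],40,120),1,np.pi/720,40,minLineLength=90,maxLineGap=12)
for l in (L[:,0] if L is not None else []):
    a=at(f,(l[0]+230,l[1]+200),.067);b=at(f,(l[2]+230,l[3]+200),.067); d=a-b
    if d[1]<0:d=-d
    print(l+[230,200,230,200],a[:2].round(3),b[:2].round(3),'yaw',np.degrees(np.arctan2(-d[0],d[1])).round(2))
print(robot.observe()['ee_pos'])
E
Z='x'; python3 -m inch '[{"dx":0.02,"dy":0,"dz":-0.03,"wx":0,"wy":0,"wz":0},{"dx":0.02,"dy":0,"dz":-0.03,"wx":0,"wy":0,"wz":0},{"dx":0.02,"dy":0,"dz":-0.03,"wx":0,"wy":0,"wz":0},{"dx":0.02,"dy":0,"dz":-0.03,"wx":0,"wy":0,"wz":0}]' >/dev/null; python3 gl.py
python3 -m inch '[{"dx":0,"dy":0,"dz":0,"wx":0,"wy":0,"wz":0},{"dx":0,"dy":0,"dz":0,"wx":0,"wy":0,"wz":0},{"dx":0,"dy":0,"dz":0,"wx":0,"wy":0,"wz":0},{"dx":0,"dy":0,"dz":0,"wx":0,"wy":0,"wz":0},{"dx":0,"dy":0,"dz":0,"wx":0,"wy":0,"wz":0},{"dx":0,"dy":0,"dz":0,"wx":0,"wy":0,"wz":0},{"dx":0,"dy":0,"dz":0,"wx":0,"wy":0,"wz":0},{"dx":0,"dy":0,"dz":0,"wx":0,"wy":0,"wz":0},{"dx":0,"dy":0,"dz":0,"wx":0,"wy":0,"wz":0},{"dx":0,"dy":0,"dz":0,"wx":0,"wy":0,"wz":0}]'; python3 gl.py
```

```text
[245 240 416 240] [0.431 0.179] [0.411 0.408] yaw 5.02
[236 227 399 227] [0.414 0.166] [0.395 0.382] yaw 5.02
[234 221 326 221] [0.406 0.163] [0.395 0.284] yaw 5.02
[0.34612376 0.21848771 0.34923864]
time: 40.5
ee_pos: [0.3464, 0.2187, 0.3511]
orientation: [0.137, -3.139, 0.0]
contact_force: [0.6, 0.5, -0.0]
grip_width: 0.0008
finger_force: 0.0
[245 239 412 239] [0.432 0.179] [0.412 0.404] yaw 5.02
[278 226 376 226] [0.409 0.222] [0.398 0.352] yaw 5.02
[231 220 329 220] [0.407 0.159] [0.395 0.289] yaw 5.02
[269 232 366 233] [0.419 0.211] [0.409 0.34 ] yaw 4.4
[0.34635938 0.21866495 0.35107004]
```

The gate hasn't drifted. Its yaw (5.0°) matches the caddy's (4.3–4.7°, where an open gate would read lower), and it met a hard stop at 33 N, well past the 5 N catch. Last check of jars and fork, then hand in.

```bash
python3 look.py z top scene; python3 -c "
from h import *
print(robot.job_done())"
```

```text
ee [0.346 0.219 0.351] [[-0.996, -0.087, -0.0], [-0.087, 0.996, -0.0], [0.0, -0.0, -1.0]]
top jar [410 244] 0.9 [ 0.516 -0.371  0.   ]
top jar [194 238] 0.75 [0.522 0.247 0.   ]
top jar [407 219] 0.67 [ 0.589 -0.364  0.   ]
top jar [157 240] 0.6 [0.516 0.354 0.   ]
top fork [ 0.436 -0.001  0.022]
scene jar [157 257] 0.87 [ 0.592 -0.343  0.   ]
scene jar [365 164] 0.74 [0.513 0.352 0.   ]
scene jar [336 174] 0.64 [0.515 0.246 0.   ]
scene jar [142 236] 0.63 [ 0.511 -0.368  0.   ]
scene fork [0.434 0.002 0.022]
the job is handed in; nothing more can be done
None
```

I handed the job in at about 41 s of the 210 s limit, but the hand-in gave no verdict: the fork lies on the trivet, the two lighter jars (about 0.32 and 0.2 kg) stand in the tray, the two heavier (about 0.54 and 0.58 kg) in the caddy, and the gate is shut and showed no drift.

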